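# Fit a fresh filter into the duct filter box through its sprung flaps

## Robot

A 7-joint arm with a two-finger parallel gripper is mounted at the origin on the work surface. World frame = base frame: x ahead of the robot, y to its left, z up, the work surface at z = 0. Lengths are in mm, angles in degrees, forces in N, time in s.
With the tool pointing down it reaches from about 400 to 850 mm from the base axis. Payload 4.4 kg.
Tool frame: the origin (TCP) lies at the very end of the fingers, on their centre line; the grasp point (between the pads) lies 19 mm behind it (bot.tcp_to_grasp is the distance from the TCP to the grasp point, in mm); x points along the fingers, y is the direction in which the jaws open and shut, and the axes are right-handed (so a half turn about x gives the same grasp; the last joint's range is limited). The gripper opens to 94 mm and grips with 3 to 60 N. Pads are 16 mm wide; open, the fingers measure 119 mm over their backs; the gripper's body (75 mm by 177 mm) begins 78 mm behind the grasp point.
Start: joints at [-79.744, 36.005, 2.206, 86.941, -1.547, 57.084, -1.146], TCP at [157.509, 630.642, 205.478] pointing down, gripper open.
Joint ranges: [-175.42, 175.42], [-21.48, 121.26], [-71.46, 75.88], [10.55, 141.38], [-63.04, 243.04], [13.31, 113.54], [-168.57, 168.57]. Speed limits (degrees/s): [147.25, 147.25, 180, 180, 180, 180, 180].

## Interface

Orientations are given as a 3x3 rotation matrix whose columns are the frame's x, y, z axes.
In Python, from workcell import bot, read_camera, close_job gives the robot as it stands. The module is installed in compiled form; this text tells all that it offers.
- The arm moves only by the tool arm_command, never from a script. Its argument "plan" is a list of rows, each an object of numbers: "tx", "ty", "tz": the shift along the world's x, y, z as a fraction of full scale; "wx", "wy", "wz": the turn, a rotation vector about the world's x, y, z as a fraction of full scale. A call has 1 to 10 rows; each row is the pose to reach, as a shift and turn from the pose measured when the call began; what a row does not reach only later rows make up. Full scale, the value 1, is 0.1 m for a shift and 60 degrees for a turn. A row lasts 1/8 s, in which the tool goes at most 62.5 mm and 10.7 degrees, less where a joint would pass 70% of its speed; a pose out of reach is approached as far as the arm can. A call with a number of a shift or a turn outside -1 to 1 is refused whole. A call with a gripper value outside its range is refused whole. "fingers" is the gripper command: -1 is shut, 1 is fully open, values between are in proportion, set as the call begins (left out, the last holds). The fingers move at their own pace and stop on an object; the grip force is fixed at half the most. Time passes only in rows, so rows that repeat a pose let the fingers close. It gives the time, the measured TCP pose, the force and the opening at its end, in the units of the state.
- bot.sense(): the state, without advancing time (a new reading comes with each control period).
- read_camera(name): name is "scene" or "top" or "wrist"; returns a dict with "frame" (420x560x3 uint8, blue, green, red), "fov_y" (degrees; the focal length in pixels is half the picture's height over the tangent of half this angle, whatever the lens; pixels are square), "cx", "cy" (the principal point, pixels), "extrinsics" (4x4, takes a point from camera to world coordinates). Camera axes: x right, y up, looking along -z (the intrinsics and any distortion apply to the point x, -y, -z); pixel columns grow to the right and rows downward; lengths in mm; the calibration is good to about 2 mm. A picture is of the moment at which its call begins. There is no depth.
- close_job(): hands the job in, once; it reports no verdict.
The state is a dict: "t": time; "joints": joint angles; "joint_vel": joint speeds; "tau": joint torques, N m; "ee_pos": TCP position; "eef_rot": TCP orientation; "ft_force": force on the tool from outside, world axes, zero at the start; "wrist_torque": the same for the moment, N m; "width": finger opening in mm.
Only numpy, scipy, OpenCV 4.12 (cv2) and the standard library are available. Lean on these libraries where they do the work, as an engineer would, in place of code of your own. Each camera call takes 0.05 s, during which the arm holds its last target. There are 200 camera calls.

## Task

Fit the longer of the two air filters from the carton into the duct filter box: lower it upright, on its long edge, through the two sprung flaps on top and into the guides inside, then press it down gently until it is fully home on the rail at the bottom and the flaps have swung shut over it. The rail sits at a different height in every box and cannot be seen, so feel for it, and do not force the filter: its frame is light. Leave the shorter filter standing in the carton.

Things in the scene. Friction and masses are not known exactly. Their poses are not given: they have to be found in the camera images.
- filter_mid (a point): Centre of the longer filter, the one to fit: a pleated white filter in a plain card frame, 140 mm long (its x), 22 mm thick (its y), 98 mm high (its z, up); about 0.13 to 0.25 kg. It stands on its 140 x 22 mm edge in one of the carton's two slots, long side along the carton's x, with its upper 50 mm clear above the carton. Either way round fits.
- filter_short_mid (a point): Centre of the shorter filter, for another box; same make and 22 mm thick, but 104 mm long and 84 mm high. It stands in the carton's other slot and stays there.
- carton: Open cardboard tray, 170 x 160 mm, walls 50 mm high, floor 4 mm thick; origin under its centre, z up. Two parallel slots along its x, 26 mm wide and 162 mm long, centred 41 mm either side of its middle (its y); which filter is in which slot varies.
- box: Galvanised in-line duct filter box fixed on the bench, 190 mm (its x) by 160 mm (its y) by 165 mm high, with a round duct spigot standing 45 mm out of each y side; origin under its centre, z up.
- guides (a point): Point midway between the two upright guide channels inside the box, at their upper ends, 36 mm below the box top. The channels take the filter's short edges: 146 mm from end to end, 26 mm wide. A flared mouth above them, from 24 mm below the box top, leads in a filter up to 4 mm off along x or 8 mm off along y. Rigid steel.
- rail_range (a point): Point 132 mm below the box top, in the middle of where the hidden rigid rail may lie (126 to 138 mm below the box top). A filter home on it has its upper edge 28 to 40 mm below the box top. From 40 to 65 mm down leaf springs in the guides grip the filter: it stays where it is left and needs about 2 to 8 N to slide down (more where it first spreads them). More than 30 N is forcing it.
- slot (a point): Middle of the slot, level with the box top (165 mm above the bench). The slot is 150 mm long (box x) and 50 mm wide (box y), closed by the two flaps; fingers up to about 40 mm wide can follow the filter down between the flaps.
- flap_left (a joint): Grey sprung flap on the slot's +y long edge, 148 x 24 mm; 0 rad shut (level), up to 1.5 rad swung down into the box. A light spring (under 2 N at its edge) shuts it when nothing is in the way; its edge hangs at most 29 mm below the box top.
- flap_right (a joint): The same flap on the slot's -y long edge; 0 rad shut, up to 1.5 rad down.
- switch (a joint): Filter-present plunger in the middle of the hidden rail, pressed by the filter over its last 6 mm: 0 free, 0.006 m when the filter is fully home; its spring gives at most 2 N.

How it is judged:
By the outcome, as a careful person would: the job done as asked, in the order asked, and still so for the second after the job is handed in, with the robot touching nothing.
It also fails if it takes over 67 s, if anything falls off the work surface, if the arm or the gripper's body presses on something with over 40 N, if the wrist force passes 120 N, or if a joint passes its speed limit or range.

## Working session

There is one attempt and no reset: what is moved stays moved. The work goes in short steps, Python scripts to look and compute and a tool call to move; the robot and the scene stay as the last step left them, time stands still between calls to the robot, and variables do not carry over. Pictures are saved under pics/ and viewed, about 8 in all and at most 12, crops included, and the job is handed in when it is done.

Besides the shell and the picture viewer there is one more tool, called as name(argument=value, ...) on one line, values as JSON. arm_command: Moves the arm, as the interface text tells. Shift numbers are shares of 0.1 m and turn numbers shares of 60 degrees, none past 1 either way. Its arguments: {"type":"object","properties":{"plan":{"type":"array","items":{"type":"object","properties":{"tx":{"type":"number","minimum":-1,"maximum":1},"ty":{"type":"number","minimum":-1,"maximum":1},"tz":{"type":"number","minimum":-1,"maximum":1},"wx":{"type":"number","minimum":-1,"maximum":1},"wy":{"type":"number","minimum":-1,"maximum":1},"wz":{"type":"number","minimum":-1,"maximum":1}}}},"fingers":{"type":"number"}},"required":["plan"]}

```bash
mkdir -p pics; cat > h.py <<'E'
import numpy as np, cv2
from workcell import bot, read_camera, close_job
def snap(n,f):
    c=read_camera(n); cv2.imwrite('pics/'+f+'.png',c['frame']); np.savez('pics/'+f+'.npz',**{k:c[k] for k in c if k!='frame'}); 
    return c
def ray(f,u,v):
    c=np.load('pics/'+f+'.npz'); E=c['extrinsics']; F=210/np.tan(np.radians(float(c['fov_y'])/2))
    d=E[:3,:3]@np.array([(u-c['cx'])/F,-(v-c['cy'])/F,-1]); return E[:3,3],d
def atz(f,u,v,z):
    o,d=ray(f,u,v); return (o+d*(z-o[2])/d[2])
def proj(f,p):
    c=np.load('pics/'+f+'.npz'); E=c['extrinsics']; F=210/np.tan(np.radians(float(c['fov_y'])/2))
    q=E[:3,:3].T@(np.array(p)-E[:3,3]); return c['cx']+F*q[0]/-q[2], c['cy']-F*q[1]/-q[2]
E
python3 - <<'E'
from h import *
for n in ['scene','top']:
    c=snap(n,n+'1'); print({k:c[k] for k in c if k!='frame'})
s=bot.sense(); print(s)
a=cv2.imread('pics/scene1.png');b=cv2.imread('pics/top1.png')
E
```

```text
{'fov_y': 52.03960056767401, 'cx': 270.56966761911286, 'cy': 210.22407241341912, 'extrinsics': array([[-3.89804776e-02, -7.97383739e-01,  6.02212334e-01,
         9.84556592e+02],
       [ 9.99238183e-01, -2.99653111e-02,  2.50026924e-02,
         3.67593098e+01],
       [-1.89126039e-03,  6.02728175e-01,  7.97944340e-01,
         7.07698779e+02],
       [ 0.00000000e+00,  0.00000000e+00,  0.00000000e+00,
         1.00000000e+00]])}
{'fov_y': 44.98554009113693, 'cx': 287.65151043178804, 'cy': 209.69218353672767, 'extrinsics': array([[ 7.86537026e-03,  9.97472965e-01, -7.06103409e-02,
         4.97857598e+02],
       [-9.99967532e-01,  7.72196039e-03, -2.30374418e-03,
         1.22942261e+01],
       [-1.75267228e-03,  7.06261681e-02,  9.97501315e-01,
         9.99212997e+02],
       [ 0.00000000e+00,  0.00000000e+00,  0.00000000e+00,
         1.00000000e+00]])}
{'t': 0.1, 'joints': array([-79.74194627,  36.05093729,   2.20206566,  86.99007071,
        -1.5474341 ,  57.08342988,  -1.14634074]), 'joint_vel': array([-0.09027072, -0.20885402, -0.0041729 , -0.11986292,  0.02451446,
        0.03707606,  0.00291236]), 'tau': array([ 3.11154974e-03, -5.50790870e+01,  1.14779513e+00, -1.87116677e+01,
       -5.20477840e-02,  1.92710676e-02,  4.07355446e-05]), 'ee_pos': array([157.37595016, 630.04877015, 204.67727766]), 'eef_rot': array([[-4.00397407e-04,  2.42399899e-01,  9.70176339e-01],
       [-1.60535909e-03,  9.70175011e-01, -2.42400230e-01],
       [-9.99998631e-01, -1.65453782e-03,  6.83321742e-07]]), 'ft_force': array([-0.04710722, -0.55015841,  0.05391203]), 'wrist_torque': array([ 0.00141626,  0.0343409 , -0.03726993]), 'width': 93.86731435689637}
```

View pics/scene1.png

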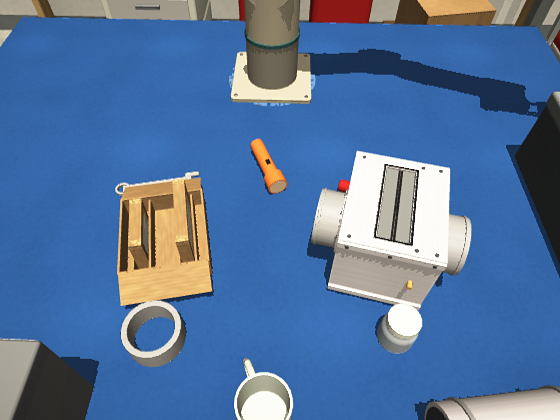

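View pics/top1.png

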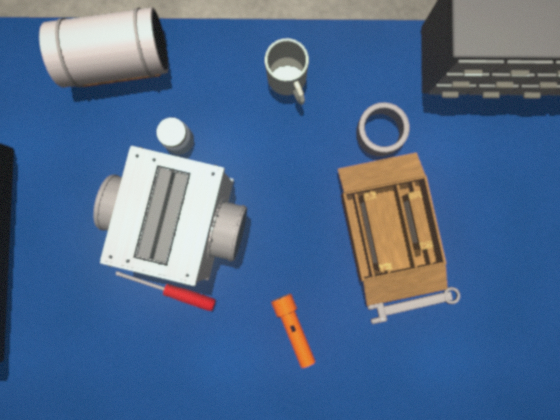

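The scene view shows the carton around (165,240) and the box around (395,220). In the top view the carton is around (392,230) and the box around (165,215). I'll enlarge both.

```bash
python3 - <<'E'
import cv2,numpy as np
t=cv2.imread('pics/top1.png');s=cv2.imread('pics/scene1.png')
A=cv2.resize(t[145:315,325:458],None,fx=3,fy=3,interpolation=3) #399x510
B=cv2.resize(s[165:310,105:238],None,fx=3,fy=3,interpolation=3) #399x435
M=np.zeros((510,798,3),np.uint8);M[:510,:399]=A;M[:435,399:]=B
cv2.imwrite('pics/m1.png',M)
A=cv2.resize(t[140:290,90:223],None,fx=3,fy=3,interpolation=3)
B=cv2.resize(s[145:310,325:458],None,fx=3,fy=3,interpolation=3)
M=np.zeros((495,798,3),np.uint8);M[:450,:399]=A;M[:495,399:]=B
cv2.imwrite('pics/m2.png',M)
E
```

```text
(no output)
```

View pics/m1.png

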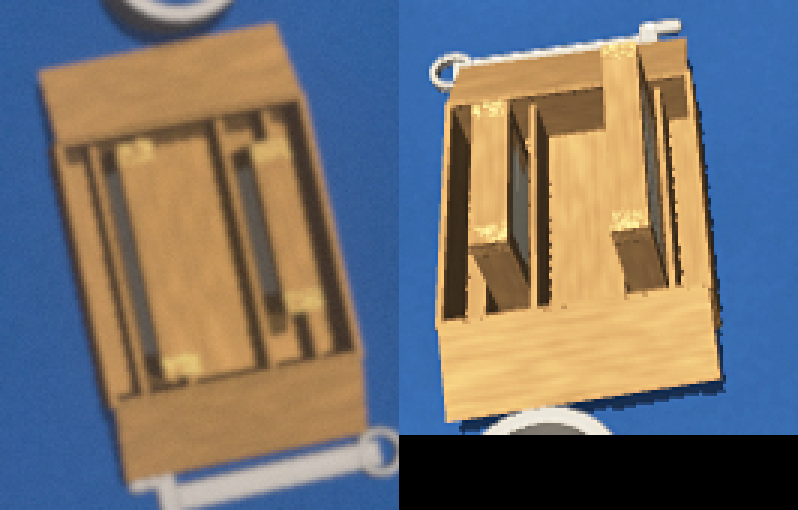

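View pics/m2.png

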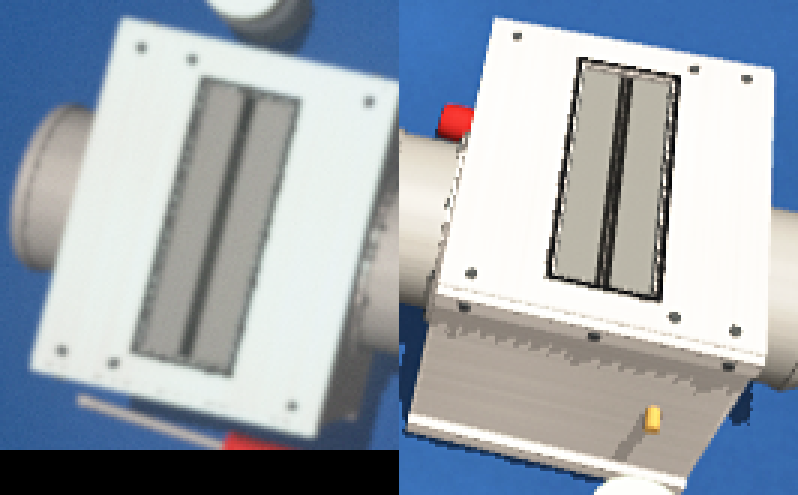

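Carton crop: the long filter is the one on the +y side, with its top face from (619,44) to (631,234) in the scene crop and (136,139) to (182,376) in the top crop. Box crop: the slot corners are clear in both views.

```bash
python3 - <<'E'
from h import *
T=lambda x,y,z:atz('top1',325+x/3,145+y/3,z)
S=lambda x,y,z:atz('scene1',105+(x-399)/3,165+y/3,z)
for n,f,a,b in (('S',S,(619,44),(631,234)),('T',T,(136,139),(182,376))):
    p,q=f(*a,102),f(*b,102); d=p-q; print(n,p[:2],q[:2],'mid',(p+q)[:2]/2,np.linalg.norm(d),np.degrees(np.arctan2(d[1],d[0])))
for n,f in (('S',lambda x,y:atz('scene1',325+(x-399)/3,145+y/3,165)),('T',lambda x,y:atz('top1',90+x/3,140+y/3,165))):
    C=[(580,58),(680,75),(661,300),(547,277)] if n=='S' else [(203,76),(300,98),(235,376),(132,352)]
    P=np.array([f(*c)[:2] for c in C])
    r=cv2.minAreaRect(P.astype(np.float32)); print(n,P.round(1).tolist(),'mid',P.mean(0))
    for i in range(4):
        d=P[i]-P[(i+1)%4]; print(np.linalg.norm(d).round(1),np.degrees(np.arctan2(d[1],d[0])).round(1))
E
```

```text
S [ 462.50697027 -156.95670209] [ 601.47779848 -126.73346091] mid [ 531.99238438 -141.8450815 ] 142.2193214737044 -167.73042676377312
T [ 595.22101846 -132.34324788] [ 455.83058942 -158.78231451] mid [ 525.52580394 -145.5627812 ] 141.87570599879388 10.740067886816135
S [[468.8, 213.0], [479.9, 268.0], [631.9, 233.2], [620.3, 178.2]] mid [550.23412075 223.07044065]
56.1 -101.4
155.9 167.1
56.3 78.1
155.4 -12.9
T [[629.1, 230.6], [617.2, 176.6], [464.1, 208.8], [476.7, 265.4]] mid [546.75823687 220.35609512]
55.2 77.6
156.5 -11.9
58.0 -102.5
156.3 167.1
```

arm_command(plan=[{"tx": 0.5,"ty": -0.5},{"tx": 1,"ty": -1},{"tx": 1,"ty": -1}], fingers=0.1)

```text
$.plan[0]: bad value
```

arm_command(plan=[{"tx": 0.5,"ty": -0.5},{"tx": 1,"ty": -1},{"tx": 1,"ty": -1}])

```text
$.plan[0]: bad value
```

arm_command(plan=[{"tx": 0.5,"ty": -0.5},{"tx": 1,"ty": -1},{"tx": 1,"ty": -1}])

```text
$.plan[0]: bad value
```

arm_command(plan=[{"tx": 0.4,"ty": -0.5},{"tx": 0.8,"ty": -1},{"tx": 0.8,"ty": -1}])

```text
$.plan[0]: bad value
```

arm_command(plan=[{"ty": -0.5,"wz": 0.1},{"ty": -1,"wz": 0.2},{"ty": -1,"wz": 0.2}])

```text
$.plan[0]: bad value
```

arm_command(plan=[{"ty": -0.5,"wz": 0.1},{"ty": -1,"wz": 0.22},{"ty": -1,"wz": 0.22}])

```text
$.plan[0]: bad value
```

arm_command(plan=[{"ty": -0.5},{"ty": -1},{"ty": -1}])

```text
$.plan[0]: bad value
```

arm_command(plan=[{"tx": 0.5,"ty": -0.5,"tz": 0,"wx": 0,"wy": 0,"wz": 0},{"tx": 1,"ty": -1,"tz": 0,"wx": 0,"wy": 0,"wz": 0},{"tx": 1,"ty": -1,"tz": 0,"wx": 0,"wy": 0,"wz": 0}], fingers=0.1)

```text
t: 0.48
ee_pos: [261.5, 526.0, 204.5]
eef_rot: [[0.001, 0.249, 0.969], [-0.004, 0.969, -0.249], [-1.0, -0.004, 0.002]]
ft_force: [0.4, 0.4, -0.3]
width: 67.5
```

arm_command(plan=[{"tx": 0.5,"ty": -0.5,"tz": 0,"wx": 0,"wy": 0,"wz": 0},{"tx": 1,"ty": -1,"tz": 0,"wx": 0,"wy": 0,"wz": 0},{"tx": 1,"ty": -1,"tz": 0,"wx": 0,"wy": 0,"wz": 0}])

```text
t: 0.85
ee_pos: [364.3, 422.9, 204.4]
eef_rot: [[0.002, 0.253, 0.967], [-0.006, 0.967, -0.253], [-1.0, -0.005, 0.004]]
ft_force: [0.1, -0.2, -0.2]
width: 51.6
```

arm_command(plan=[{"tx": 0.5,"ty": -0.5,"tz": 0,"wx": 0,"wy": 0,"wz": 0},{"tx": 1,"ty": -1,"tz": 0,"wx": 0,"wy": 0,"wz": 0},{"tx": 1,"ty": -1,"tz": 0,"wx": 0,"wy": 0,"wz": 0}])

```text
t: 1.23
ee_pos: [467.1, 319.6, 204.2]
eef_rot: [[0.003, 0.258, 0.966], [-0.007, 0.966, -0.258], [-1.0, -0.006, 0.005]]
ft_force: [0.4, 0.5, -0.1]
width: 51.5
```

arm_command(plan=[{"tx": 0.3,"ty": -0.5,"tz": 0,"wx": 0,"wy": 0,"wz": 0},{"tx": 0.7,"ty": -1,"tz": 0,"wx": 0,"wy": 0,"wz": 0},{"tx": 0.7,"ty": -1,"tz": 0,"wx": 0,"wy": 0,"wz": 0}])

```text
t: 1.6
ee_pos: [539.8, 215.0, 204.0]
eef_rot: [[0.005, 0.266, 0.964], [-0.01, 0.964, -0.266], [-1.0, -0.008, 0.007]]
ft_force: [-0.8, 0.1, -0.5]
width: 51.8
```

arm_command(plan=[{"tx": 0,"ty": -0.5,"tz": 0,"wx": 0,"wy": 0,"wz": 0.1},{"tx": 0,"ty": -1,"tz": 0,"wx": 0,"wy": 0,"wz": 0.2},{"tx": 0,"ty": -1,"tz": 0,"wx": 0,"wy": 0,"wz": 0.2}])

```text
t: 1.98
ee_pos: [539.3, 112.1, 203.9]
eef_rot: [[0.005, 0.064, 0.998], [-0.01, 0.998, -0.064], [-1.0, -0.009, 0.006]]
ft_force: [0.3, -0.5, 0.6]
width: 51.7
```

arm_command(plan=[{"tx": 0,"ty": -0.5,"tz": 0,"wx": 0,"wy": 0,"wz": 0.1},{"tx": 0,"ty": -1,"tz": 0,"wx": 0,"wy": 0,"wz": 0.2},{"tx": 0,"ty": -1,"tz": 0,"wx": 0,"wy": 0,"wz": 0.2}])

```text
t: 2.35
ee_pos: [539.2, 10.1, 203.9]
eef_rot: [[0.007, -0.14, 0.99], [-0.009, 0.99, 0.141], [-1.0, -0.01, 0.005]]
ft_force: [-0.3, 0.6, 0.4]
width: 51.7
```

arm_command(plan=[{"tx": 0,"ty": -0.5,"tz": 0,"wx": 0,"wy": 0,"wz": 0},{"tx": 0,"ty": -1,"tz": 0,"wx": 0,"wy": 0,"wz": 0},{"tx": 0,"ty": -1,"tz": 0,"wx": 0,"wy": 0,"wz": 0}])

```text
t: 2.72
ee_pos: [539.5, -91.3, 203.8]
eef_rot: [[0.007, -0.136, 0.991], [-0.01, 0.991, 0.136], [-1.0, -0.01, 0.006]]
ft_force: [0.8, 1.1, -0.1]
width: 51.8
```

arm_command(plan=[{"tx": -0.1,"ty": -0.52,"tz": 0,"wx": 0.01,"wy": 0.007,"wz": 0.06},{"tx": -0.1,"ty": -0.52,"tz": 0,"wx": 0.01,"wy": 0.007,"wz": 0.06},{"tx": -0.1,"ty": -0.52,"tz": 0,"wx": 0.01,"wy": 0.007,"wz": 0.06}])

```text
t: 3.1
ee_pos: [530.3, -139.8, 203.7]
eef_rot: [[0.0, -0.201, 0.98], [0.003, 0.98, 0.201], [-1.0, 0.003, 0.001]]
ft_force: [-0.2, -0.2, 0.1]
width: 51.7
```

```bash
python3 - <<'E'
from h import *
c=snap('wrist','w1'); s=bot.sense(); print(s['ee_pos'],s['eef_rot'])
f=cv2.imread('pics/w1.png');cv2.imwrite('pics/w1b.png',cv2.resize(f,None,fx=1.42,fy=1.42))
E
```

```text
[ 530.37687504 -139.63657492  203.70650505] [[ 2.35844410e-04 -2.01620645e-01  9.79463659e-01]
 [ 3.14510869e-03  9.79458992e-01  2.01618927e-01]
 [-9.99995026e-01  3.03296897e-03  8.65118770e-04]]
```

View pics/w1b.png

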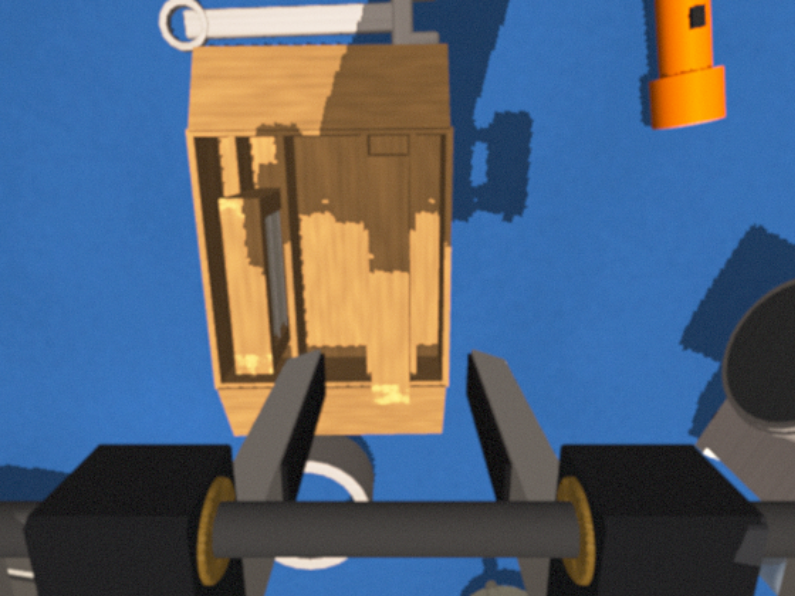

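The wrist view shows the long filter's top face between columns 369 and 409, from row 135 or 156 to row 403. It lies slightly right of and beyond the fingers.

```bash
python3 - <<'E'
from h import *
c=np.load('pics/w1.npz'); print(c['fov_y'],c['extrinsics'].round(3).tolist())
k=1.42
for r in ((368.5,409,135),(369,409.5,156)):
    far=atz('w1',(r[0]+r[1])/2/k,r[2]/k,102); near=atz('w1',391/k,403/k,102); d=near-far
    print(far[:2],near[:2],(far+near)[:2]/2,np.linalg.norm(d),np.degrees(np.arctan2(d[1],d[0])))
a=atz('w1',373/k,390/k,102);b=atz('w1',409/k,390/k,102);print(np.linalg.norm(a-b))
print(proj('w1',(530.4,-139.6,203.7)))
E
```

```text
58.714533506985134 [[-0.202, -0.942, -0.269, 451.445], [0.979, -0.193, -0.058, -155.949], [0.003, -0.276, 0.961, 383.113], [0.0, 0.0, 0.0, 1.0]]
[ 447.04077842 -159.5255538 ] [ 593.74578295 -128.51137307] [ 520.39328069 -144.01846344] 149.94744999314767 11.936861192294828
[ 457.07610429 -157.23450363] [ 593.74578295 -128.51137307] [ 525.41094362 -142.87293835] 139.65535898941366 11.868812259118615
20.905464471206916
(np.float64(277.7045185645181), np.float64(263.1951738827658))
```

arm_command(plan=[{"tx": -0.045,"ty": -0.03,"tz": -0.3,"wx": -0.003,"wy": 0,"wz": 0},{"tx": -0.045,"ty": -0.03,"tz": -0.7,"wx": -0.003,"wy": 0,"wz": 0},{"tx": -0.045,"ty": -0.03,"tz": -0.9,"wx": -0.003,"wy": 0,"wz": 0},{"tx": -0.045,"ty": -0.03,"tz": -0.9,"wx": -0.003,"wy": 0,"wz": 0}])

```text
t: 3.65
ee_pos: [525.3, -139.7, 112.4]
eef_rot: [[-0.003, -0.205, 0.979], [0.002, 0.979, 0.205], [-1.0, 0.002, -0.002]]
ft_force: [-0.1, -0.3, 1.0]
width: 51.3
```

arm_command(plan=[{"tx": 0.005,"ty": -0.033,"tz": 0,"wx": 0,"wy": 0,"wz": 0},{"tx": 0.005,"ty": -0.033,"tz": -0.2,"wx": 0,"wy": 0,"wz": 0},{"tx": 0.005,"ty": -0.033,"tz": -0.36,"wx": 0,"wy": 0,"wz": 0},{"tx": 0.005,"ty": -0.033,"tz": -0.36,"wx": 0,"wy": 0,"wz": 0}])

```text
t: 4.15
ee_pos: [525.3, -142.7, 75.9]
eef_rot: [[-0.004, -0.205, 0.979], [0.002, 0.979, 0.205], [-1.0, 0.003, -0.004]]
ft_force: [0.9, 0.3, -1.0]
width: 51.8
```

arm_command(plan=[{"tx": 0,"ty": 0,"tz": 0,"wx": 0,"wy": 0,"wz": 0},{"tx": 0,"ty": 0,"tz": 0,"wx": 0,"wy": 0,"wz": 0},{"tx": 0,"ty": 0,"tz": 0,"wx": 0,"wy": 0,"wz": 0},{"tx": 0,"ty": 0,"tz": 0,"wx": 0,"wy": 0,"wz": 0},{"tx": 0,"ty": 0,"tz": 0,"wx": 0,"wy": 0,"wz": 0}], fingers=-1)

```text
t: 4.78
ee_pos: [525.6, -142.8, 76.2]
eef_rot: [[-0.004, -0.205, 0.979], [0.002, 0.979, 0.205], [-1.0, 0.003, -0.003]]
ft_force: [0.1, 0.5, 3.4]
width: 22.1
```

arm_command(plan=[{"tx": 0,"ty": 0,"tz": 0.15,"wx": 0,"wy": 0,"wz": 0},{"tx": 0,"ty": 0,"tz": 0.4,"wx": 0,"wy": 0,"wz": 0},{"tx": 0,"ty": 0,"tz": 0.8,"wx": 0,"wy": 0,"wz": 0},{"tx": 0,"ty": 0,"tz": 1,"wx": 0,"wy": 0,"wz": 0}])

```text
t: 5.28
ee_pos: [526.3, -142.8, 178.8]
eef_rot: [[-0.001, -0.205, 0.979], [0.002, 0.979, 0.205], [-1.0, 0.002, -0.001]]
ft_force: [0.3, 0.2, -1.1]
width: 22.0
```

arm_command(plan=[{"tx": 0,"ty": 0,"tz": 0.4,"wx": 0,"wy": 0,"wz": 0},{"tx": 0,"ty": 0,"tz": 0.8,"wx": 0,"wy": 0,"wz": 0},{"tx": 0,"ty": 0,"tz": 0.95,"wx": 0,"wy": 0,"wz": 0},{"tx": 0,"ty": 0,"tz": 0.95,"wx": 0,"wy": 0,"wz": 0}])

```text
t: 5.78
ee_pos: [526.4, -142.8, 274.3]
eef_rot: [[0.0, -0.205, 0.979], [0.002, 0.979, 0.205], [-1.0, 0.001, 0.0]]
ft_force: [0.1, -0.2, -2.0]
width: 22.1
```

```bash
python3 - <<'E'
from h import *
snap('wrist','w2'); s=bot.sense(); print(s['ee_pos'],s['eef_rot'],s['ft_force'],s['width'])
f=cv2.imread('pics/w2.png');cv2.imwrite('pics/w2b.png',cv2.resize(f,None,fx=1.42,fy=1.42))
E
```

```text
[ 525.61812313 -142.71311692  273.09259647] [[-0.00225806 -0.20490704  0.97877884]
 [ 0.0019744   0.97877851  0.20491152]
 [-0.9999955   0.0023952  -0.00180557]] [ 0.29333783  0.04849782 -2.1491298 ] 21.597808543899852
```

View pics/w2b.png

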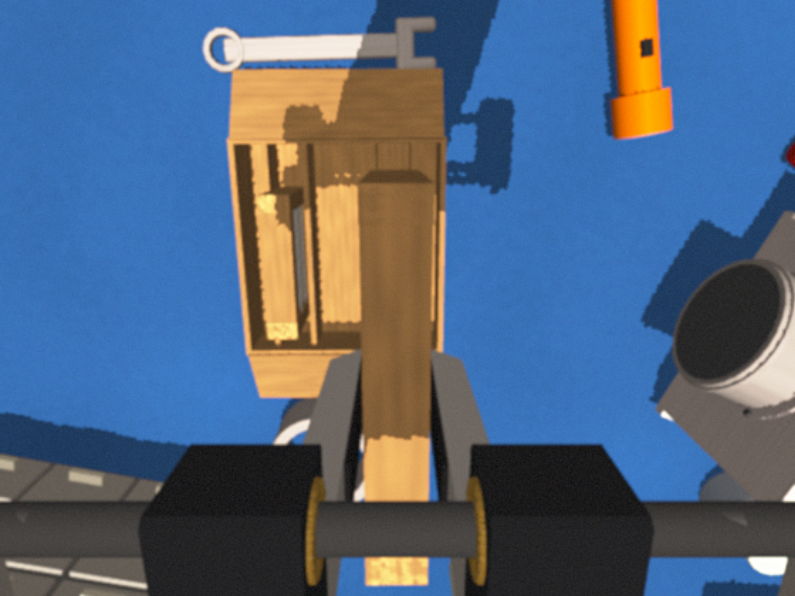

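The filter is held square and the short one is still in the carton. The filter's top face spans rows 182–586, columns about 360–431.

```bash
python3 - <<'E'
from h import *
k=1.42
for h in (23,26,29):
    z=273.1+h
    far=atz('w2',395/k,182/k,z); near=atz('w2',396.5/k,586/k,z); d=near-far
    m=(far+near)/2; rel=m-np.array([525.6,-142.7,z])
    u=np.array([.979,.205])
    print(h,np.linalg.norm(d),np.degrees(np.arctan2(d[1],d[0])),'along',rel[:2]@u,'across',rel[:2]@[-.205,.979])
E
```

```text
23 144.98222318560184 12.089381104816578 along 2.9686459576003528 across 0.45673034954607866
26 142.22373546908665 12.089381104816592 along 1.395035283259138 across 0.4496380092643567
29 139.46524775257149 12.089381104816592 along -0.178575391082077 across 0.4425456689826347
```

arm_command(plan=[{"tx": 0,"ty": 0.5,"tz": 0,"wx": 0,"wy": 0,"wz": -0.1},{"tx": 0,"ty": 1,"tz": 0,"wx": 0,"wy": 0,"wz": -0.2},{"tx": 0,"ty": 1,"tz": 0,"wx": 0,"wy": 0,"wz": -0.2}])

```text
t: 6.2
ee_pos: [524.3, -37.2, 271.0]
eef_rot: [[-0.006, -0.005, 1.0], [0.005, 1.0, 0.005], [-1.0, 0.005, -0.006]]
ft_force: [-0.4, 0.0, -2.0]
width: 21.9
```

arm_command(plan=[{"tx": 0.1,"ty": 0.5,"tz": 0,"wx": 0,"wy": 0,"wz": -0.1},{"tx": 0.1,"ty": 1,"tz": 0,"wx": 0,"wy": 0,"wz": -0.2},{"tx": 0.1,"ty": 1,"tz": 0,"wx": 0,"wy": 0,"wz": -0.2}])

```text
t: 6.58
ee_pos: [533.1, 67.4, 269.2]
eef_rot: [[-0.008, 0.196, 0.981], [0.008, 0.981, -0.196], [-1.0, 0.006, -0.01]]
ft_force: [0.6, -0.6, -1.6]
width: 22.0
```

arm_command(plan=[{"tx": 0.1,"ty": 0.5,"tz": 0,"wx": 0,"wy": 0,"wz": 0},{"tx": 0.1,"ty": 0.95,"tz": 0,"wx": 0,"wy": 0,"wz": 0},{"tx": 0.1,"ty": 0.95,"tz": 0,"wx": 0,"wy": 0,"wz": 0},{"tx": 0.1,"ty": 0.95,"tz": 0,"wx": 0,"wy": 0,"wz": 0}])

```text
t: 7.08
ee_pos: [542.9, 160.0, 268.0]
eef_rot: [[-0.01, 0.197, 0.98], [0.006, 0.98, -0.197], [-1.0, 0.004, -0.011]]
ft_force: [0.3, -0.6, -1.9]
width: 21.9
```

```bash
python3 - <<'E'
from h import *
snap('wrist','w3'); s=bot.sense(); print(s['ee_pos'],s['eef_rot'],s['ft_force'],s['width'])
f=cv2.imread('pics/w3.png');cv2.imwrite('pics/w3b.png',cv2.resize(f,None,fx=1.42,fy=1.42))
E
```

```text
[543.11369912 159.61173511 268.33148587] [[-0.00974826  0.19843894  0.98006477]
 [ 0.00597806  0.98010539 -0.1983877 ]
 [-0.99993461  0.00392495 -0.0107406 ]] [-0.32979543 -0.25634894 -1.59629959] 21.761069773694565
```

View pics/w3b.png

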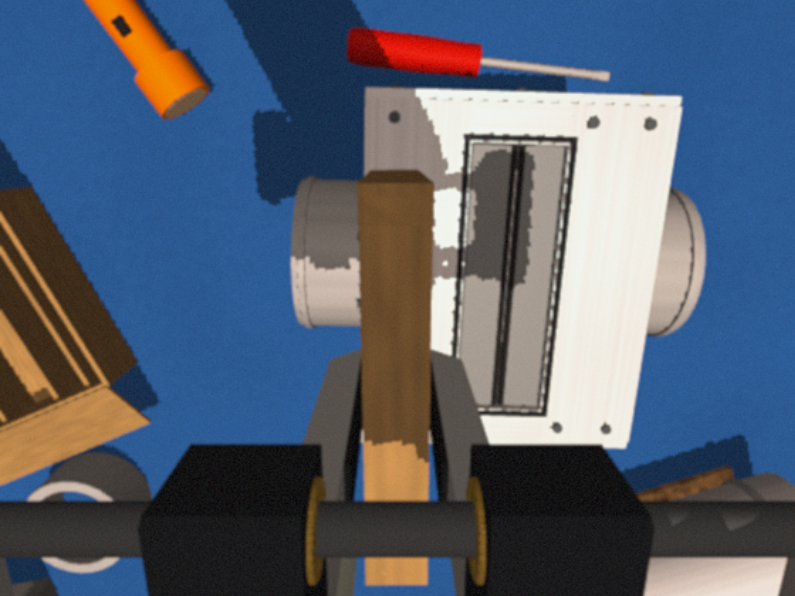

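The slot frame's corners are at about (465,136), (577,139) and (547,415), and the flap seam runs from (518,145) to (498,405).

```bash
python3 - <<'E'
from h import *
k=1.42
W=lambda x,y,z=165:atz('w3',x/k,y/k,z)[:2]
A,B,C=W(465,136),W(577,139),W(547,415)
print(A,B,C,np.linalg.norm(A-B),np.linalg.norm(B-C),'mid',(A+C)/2)
ang=lambda d:np.degrees(np.arctan2(d[1],d[0]))
P,Q=W(518,145),W(498,405); print('seam',P,Q,(P+Q)/2,ang(Q-P),np.linalg.norm(P-Q)); print(ang(C-B),ang(B-A))
a,b,c=W(365,87),W(682,96),W(630,448);print('box',np.linalg.norm(a-b),np.linalg.norm(b-c),(a+c)/2,ang(b-a),ang(c-b))
z=268.3+27
far=atz('w3',395/k,182/k,z); near=atz('w3',396.5/k,586/k,z); m=(far+near)/2
print('filter',m,ang(near-far),'rel',m[:2]-[543.1,159.6])
E
```

```text
[465.19515924 212.6916813 ] [477.91740547 268.79772677] [630.43714333 234.630579  ] 57.53037360887857 156.29991817396876 mid [547.81615128 223.66113015]
seam [474.91399814 238.70506708] [618.28783232 207.18574498] [546.60091523 222.94540603] -12.398681135773284 146.79756126349756
-12.626812174947371 77.22402152470734
box 159.3512819220049 199.014111836789 [547.19972951 224.21759052] 77.18272372441754 -12.143150669885635
filter [542.15690568 160.71594466 295.3       ] -11.107929232493877 rel [-0.94309432  1.11594466]
```

arm_command(plan=[{"tx": 0.053,"ty": 0.4,"tz": 0,"wx": -0.006,"wy": -0.009,"wz": -0.018},{"tx": 0.053,"ty": 0.627,"tz": 0,"wx": -0.006,"wy": -0.009,"wz": -0.018},{"tx": 0.053,"ty": 0.627,"tz": 0,"wx": -0.006,"wy": -0.009,"wz": -0.018},{"tx": 0.053,"ty": 0.627,"tz": 0,"wx": -0.006,"wy": -0.009,"wz": -0.018}])

```text
t: 7.62
ee_pos: [548.5, 220.2, 268.2]
eef_rot: [[-0.001, 0.218, 0.976], [-0.002, 0.976, -0.218], [-1.0, -0.002, -0.0]]
ft_force: [-0.2, 0.2, -2.3]
width: 21.6
```

arm_command(plan=[{"tx": 0,"ty": 0.02,"tz": 0,"wx": 0,"wy": 0,"wz": 0},{"tx": 0,"ty": 0.02,"tz": -0.15,"wx": 0,"wy": 0,"wz": 0},{"tx": 0,"ty": 0.02,"tz": -0.3,"wx": 0,"wy": 0,"wz": 0},{"tx": 0,"ty": 0.02,"tz": -0.4,"wx": 0,"wy": 0,"wz": 0},{"tx": 0,"ty": 0.02,"tz": -0.5,"wx": 0,"wy": 0,"wz": 0},{"tx": 0,"ty": 0.02,"tz": -0.5,"wx": 0,"wy": 0,"wz": 0}])

```text
t: 8.38
ee_pos: [548.3, 222.1, 217.3]
eef_rot: [[-0.002, 0.218, 0.976], [-0.002, 0.976, -0.218], [-1.0, -0.003, -0.001]]
ft_force: [-0.2, -0.2, -0.5]
width: 22.1
```

arm_command(plan=[{"tx": 0,"ty": 0,"tz": -0.04,"wx": 0,"wy": 0,"wz": 0},{"tx": 0,"ty": 0,"tz": -0.08,"wx": 0,"wy": 0,"wz": 0},{"tx": 0,"ty": 0,"tz": -0.12,"wx": 0,"wy": 0,"wz": 0},{"tx": 0,"ty": 0,"tz": -0.12,"wx": 0,"wy": 0,"wz": 0}])

```text
t: 8.88
ee_pos: [548.0, 221.9, 204.7]
eef_rot: [[-0.002, 0.218, 0.976], [-0.003, 0.976, -0.218], [-1.0, -0.003, -0.002]]
ft_force: [0.5, 0.6, -3.2]
width: 22.0
```

arm_command(plan=[{"tx": 0,"ty": 0,"tz": -0.03,"wx": 0,"wy": 0,"wz": 0},{"tx": 0,"ty": 0,"tz": -0.06,"wx": 0,"wy": 0,"wz": 0},{"tx": 0,"ty": 0,"tz": -0.08,"wx": 0,"wy": 0,"wz": 0},{"tx": 0,"ty": 0,"tz": -0.08,"wx": 0,"wy": 0,"wz": 0}])

```text
t: 9.38
ee_pos: [547.9, 221.9, 196.5]
eef_rot: [[-0.003, 0.219, 0.976], [-0.003, 0.976, -0.219], [-1.0, -0.004, -0.002]]
ft_force: [0.2, 1.0, -2.2]
width: 21.9
```

Entering the guides freely (side forces ~1 N). Next the springs.

arm_command(plan=[{"tx": 0,"ty": 0,"tz": -0.03,"wx": 0,"wy": 0,"wz": 0},{"tx": 0,"ty": 0,"tz": -0.06,"wx": 0,"wy": 0,"wz": 0},{"tx": 0,"ty": 0,"tz": -0.08,"wx": 0,"wy": 0,"wz": 0}])

```text
t: 9.75
ee_pos: [548.5, 223.1, 188.9]
eef_rot: [[-0.001, 0.218, 0.976], [-0.001, 0.976, -0.218], [-1.0, -0.001, -0.001]]
ft_force: [0.9, 2.7, 2.7]
width: 21.7
```

arm_command(plan=[{"tx": 0,"ty": 0,"tz": -0.03,"wx": 0,"wy": 0,"wz": 0},{"tx": 0,"ty": 0,"tz": -0.06,"wx": 0,"wy": 0,"wz": 0},{"tx": 0,"ty": 0,"tz": -0.08,"wx": 0,"wy": 0,"wz": 0}])

```text
t: 10.12
ee_pos: [549.0, 224.0, 181.1]
eef_rot: [[0.0, 0.218, 0.976], [0.0, 0.976, -0.218], [-1.0, 0.0, 0.0]]
ft_force: [1.7, 4.0, -0.1]
width: 21.8
```

arm_command(plan=[{"tx": 0.005,"ty": 0.01,"tz": -0.03,"wx": 0,"wy": 0,"wz": 0},{"tx": 0.005,"ty": 0.01,"tz": -0.06,"wx": 0,"wy": 0,"wz": 0},{"tx": 0.005,"ty": 0.01,"tz": -0.08,"wx": 0,"wy": 0,"wz": 0},{"tx": 0.005,"ty": 0.01,"tz": -0.08,"wx": 0,"wy": 0,"wz": 0}])

```text
t: 10.62
ee_pos: [549.4, 224.3, 172.6]
eef_rot: [[-0.0, 0.218, 0.976], [-0.001, 0.976, -0.218], [-1.0, -0.001, -0.0]]
ft_force: [-0.6, 0.2, -1.0]
width: 21.7
```

arm_command(plan=[{"tx": 0,"ty": 0,"tz": -0.03,"wx": 0,"wy": 0,"wz": 0},{"tx": 0,"ty": 0,"tz": -0.06,"wx": 0,"wy": 0,"wz": 0},{"tx": 0,"ty": 0,"tz": -0.06,"wx": 0,"wy": 0,"wz": 0}])

```text
t: 11.0
ee_pos: [549.4, 224.3, 166.2]
eef_rot: [[-0.0, 0.218, 0.976], [-0.001, 0.976, -0.218], [-1.0, -0.001, -0.0]]
ft_force: [1.6, 1.6, -0.8]
width: 22.1
```

arm_command(plan=[{"tx": 0,"ty": 0,"tz": 0.01,"wx": 0,"wy": 0,"wz": 0},{"tx": 0,"ty": 0,"tz": 0.01,"wx": 0,"wy": 0,"wz": 0},{"tx": 0,"ty": 0,"tz": 0.01,"wx": 0,"wy": 0,"wz": 0},{"tx": 0,"ty": 0,"tz": 0.01,"wx": 0,"wy": 0,"wz": 0}], fingers=0.1)

```text
t: 11.5
ee_pos: [549.2, 224.1, 167.1]
eef_rot: [[-0.001, 0.218, 0.976], [-0.001, 0.976, -0.218], [-1.0, -0.001, -0.001]]
ft_force: [0.4, -0.1, -0.8]
width: 51.6
```

arm_command(plan=[{"tx": 0,"ty": 0,"tz": 0.2,"wx": 0,"wy": 0,"wz": 0},{"tx": 0,"ty": 0,"tz": 0.45,"wx": 0,"wy": 0,"wz": 0},{"tx": 0,"ty": 0,"tz": 0.45,"wx": 0,"wy": 0,"wz": 0}])

```text
t: 11.88
ee_pos: [550.4, 224.6, 213.7]
eef_rot: [[0.003, 0.218, 0.976], [0.001, 0.976, -0.218], [-1.0, 0.001, 0.003]]
ft_force: [-0.6, -0.3, -0.4]
width: 51.7
```

arm_command(plan=[{"tx": 0,"ty": 0,"tz": 0,"wx": 0,"wy": 0,"wz": 0},{"tx": 0,"ty": 0,"tz": 0,"wx": 0,"wy": 0,"wz": 0},{"tx": 0,"ty": 0,"tz": 0,"wx": 0,"wy": 0,"wz": 0},{"tx": 0,"ty": 0,"tz": 0,"wx": 0,"wy": 0,"wz": 0},{"tx": 0,"ty": 0,"tz": 0,"wx": 0,"wy": 0,"wz": 0},{"tx": 0,"ty": 0,"tz": 0,"wx": 0,"wy": 0,"wz": 0}], fingers=-1)

```text
t: 12.62
ee_pos: [550.5, 224.6, 213.7]
eef_rot: [[0.003, 0.218, 0.976], [0.001, 0.976, -0.218], [-1.0, 0.001, 0.003]]
ft_force: [-0.1, -0.6, -0.2]
width: 0.5
```

```bash
python3 - <<'E'
from h import *
snap('scene','s2');snap('wrist','w4'); s=bot.sense(); print(s['ee_pos'],s['ft_force'],s['width'])
a=cv2.imread('pics/s2.png')[90:310,290:490]; b=cv2.imread('pics/w4.png')
M=np.zeros((440,800,3),np.uint8);M[:440,:400]=cv2.resize(a,(400,440));M[:300,400:]=cv2.resize(b,(400,300))
cv2.imwrite('pics/m3.png',M)
E
```

```text
[550.4853701  224.62639294 213.76919915] [-0.23807375  0.2144287   0.37885354] 0.2161572124467125
```

View pics/m3.png

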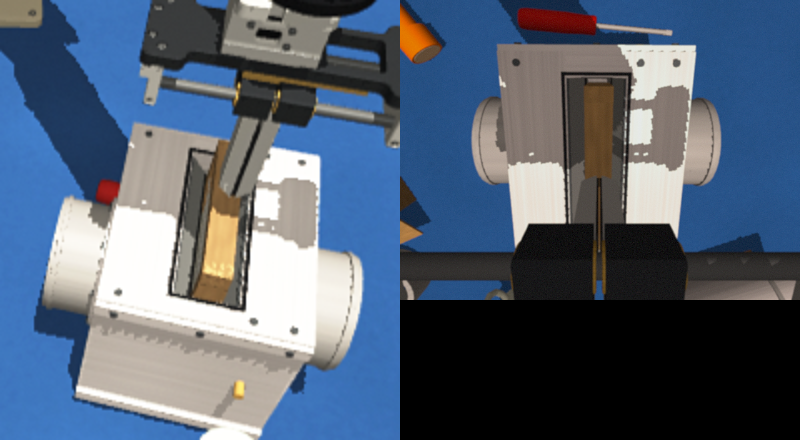

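The filter stands upright between the open flaps, with the closed fingers above its middle. Now pressing.

arm_command(plan=[{"tx": -0.012,"ty": 0,"tz": -0.06,"wx": 0,"wy": -0.003,"wz": 0},{"tx": -0.012,"ty": 0,"tz": -0.12,"wx": 0,"wy": -0.003,"wz": 0},{"tx": -0.012,"ty": 0,"tz": -0.16,"wx": 0,"wy": -0.003,"wz": 0},{"tx": -0.012,"ty": 0,"tz": -0.2,"wx": 0,"wy": -0.003,"wz": 0},{"tx": -0.012,"ty": 0,"tz": -0.23,"wx": 0,"wy": -0.003,"wz": 0},{"tx": -0.012,"ty": 0,"tz": -0.26,"wx": 0,"wy": -0.003,"wz": 0}])

```text
t: 13.48
ee_pos: [549.7, 224.5, 188.2]
eef_rot: [[0.007, 0.218, 0.976], [0.001, 0.976, -0.218], [-1.0, 0.002, 0.007]]
ft_force: [-0.3, -1.1, 4.7]
width: 0.5
```

arm_command(plan=[{"tx": 0,"ty": 0,"tz": -0.03,"wx": 0,"wy": 0,"wz": 0},{"tx": 0,"ty": 0,"tz": -0.06,"wx": 0,"wy": 0,"wz": 0},{"tx": 0,"ty": 0,"tz": -0.09,"wx": 0,"wy": 0,"wz": 0},{"tx": 0,"ty": 0,"tz": -0.12,"wx": 0,"wy": 0,"wz": 0},{"tx": 0,"ty": 0,"tz": -0.15,"wx": 0,"wy": 0,"wz": 0}])

```text
t: 14.1
ee_pos: [549.8, 224.5, 173.0]
eef_rot: [[0.007, 0.218, 0.976], [0.001, 0.976, -0.218], [-1.0, 0.002, 0.007]]
ft_force: [-1.0, -0.7, 5.5]
width: 0.2
```

arm_command(plan=[{"tx": -0.005,"ty": 0,"tz": -0.03,"wx": 0,"wy": 0.006,"wz": 0},{"tx": -0.005,"ty": 0,"tz": -0.06,"wx": 0,"wy": 0.006,"wz": 0},{"tx": -0.005,"ty": 0,"tz": -0.09,"wx": 0,"wy": 0.006,"wz": 0},{"tx": -0.005,"ty": 0,"tz": -0.12,"wx": 0,"wy": 0.006,"wz": 0},{"tx": -0.005,"ty": 0,"tz": -0.15,"wx": 0,"wy": 0.006,"wz": 0}])

```text
t: 14.72
ee_pos: [549.2, 224.6, 157.8]
eef_rot: [[0.001, 0.218, 0.976], [0.001, 0.976, -0.218], [-1.0, 0.001, 0.001]]
ft_force: [-0.1, -0.2, 4.1]
width: 0.5
```

arm_command(plan=[{"tx": 0,"ty": 0,"tz": -0.03,"wx": 0,"wy": 0,"wz": 0},{"tx": 0,"ty": 0,"tz": -0.06,"wx": 0,"wy": 0,"wz": 0},{"tx": 0,"ty": 0,"tz": -0.09,"wx": 0,"wy": 0,"wz": 0},{"tx": 0,"ty": 0,"tz": -0.12,"wx": 0,"wy": 0,"wz": 0},{"tx": 0,"ty": 0,"tz": -0.14,"wx": 0,"wy": 0,"wz": 0}])

```text
t: 15.35
ee_pos: [549.2, 224.6, 143.6]
eef_rot: [[0.001, 0.218, 0.976], [0.001, 0.976, -0.218], [-1.0, 0.001, 0.0]]
ft_force: [-0.3, -0.9, 3.9]
width: 0.3
```

arm_command(plan=[{"tx": 0,"ty": 0,"tz": -0.02,"wx": 0,"wy": 0,"wz": 0},{"tx": 0,"ty": 0,"tz": -0.03,"wx": 0,"wy": 0,"wz": 0}])

```text
t: 15.6
ee_pos: [549.1, 224.7, 140.5]
eef_rot: [[0.001, 0.218, 0.976], [0.001, 0.976, -0.218], [-1.0, 0.001, 0.0]]
ft_force: [0.7, -0.7, 4.2]
width: 0.5
```

arm_command(plan=[{"tx": 0,"ty": 0,"tz": -0.01,"wx": 0,"wy": 0,"wz": 0},{"tx": 0,"ty": 0,"tz": -0.02,"wx": 0,"wy": 0,"wz": 0}])

```text
t: 15.85
ee_pos: [549.2, 224.6, 138.7]
eef_rot: [[0.001, 0.218, 0.976], [0.001, 0.976, -0.218], [-1.0, 0.001, 0.0]]
ft_force: [-1.2, -1.1, 7.7]
width: 0.2
```

arm_command(plan=[{"tx": 0,"ty": 0,"tz": -0.005,"wx": 0,"wy": 0,"wz": 0},{"tx": 0,"ty": 0,"tz": -0.01,"wx": 0,"wy": 0,"wz": 0}])

```text
t: 16.1
ee_pos: [549.2, 224.6, 138.1]
eef_rot: [[0.001, 0.218, 0.976], [0.001, 0.976, -0.218], [-1.0, 0.001, 0.001]]
ft_force: [-0.7, -1.1, 7.4]
width: 0.6
```

arm_command(plan=[{"tx": 0,"ty": 0,"tz": -0.005,"wx": 0,"wy": 0,"wz": 0},{"tx": 0,"ty": 0,"tz": -0.01,"wx": 0,"wy": 0,"wz": 0}])

```text
t: 16.35
ee_pos: [549.3, 224.6, 137.6]
eef_rot: [[0.001, 0.218, 0.976], [0.001, 0.976, -0.218], [-1.0, 0.001, 0.001]]
ft_force: [-0.9, -0.2, 7.0]
width: 0.5
```

arm_command(plan=[{"tx": 0,"ty": 0,"tz": -0.01,"wx": 0,"wy": 0,"wz": 0},{"tx": 0,"ty": 0,"tz": -0.02,"wx": 0,"wy": 0,"wz": 0}])

```text
t: 16.6
ee_pos: [549.5, 224.6, 136.2]
eef_rot: [[0.002, 0.218, 0.976], [0.001, 0.976, -0.218], [-1.0, 0.001, 0.001]]
ft_force: [-0.5, -1.4, 7.7]
width: 0.5
```

arm_command(plan=[{"tx": 0,"ty": 0,"tz": -0.008,"wx": 0,"wy": 0,"wz": 0},{"tx": 0,"ty": 0,"tz": -0.015,"wx": 0,"wy": 0,"wz": 0}])

```text
t: 16.85
ee_pos: [549.6, 224.5, 135.3]
eef_rot: [[0.002, 0.219, 0.976], [0.001, 0.976, -0.219], [-1.0, 0.002, 0.002]]
ft_force: [-0.3, -1.0, 8.6]
width: 0.4
```

arm_command(plan=[{"tx": -0.003,"ty": 0,"tz": -0.01,"wx": 0,"wy": 0,"wz": 0},{"tx": -0.003,"ty": 0,"tz": -0.015,"wx": 0,"wy": 0,"wz": 0}])

```text
t: 17.1
ee_pos: [549.6, 224.5, 134.4]
eef_rot: [[0.003, 0.219, 0.976], [0.001, 0.976, -0.219], [-1.0, 0.002, 0.003]]
ft_force: [-0.6, -1.5, 8.6]
width: 0.4
```

arm_command(plan=[{"tx": 0,"ty": 0,"tz": -0.01,"wx": 0,"wy": 0,"wz": 0},{"tx": 0,"ty": 0,"tz": -0.015,"wx": 0,"wy": 0,"wz": 0}])

```text
t: 17.35
ee_pos: [549.7, 224.5, 133.5]
eef_rot: [[0.003, 0.219, 0.976], [0.002, 0.976, -0.219], [-1.0, 0.002, 0.003]]
ft_force: [-0.8, -1.5, 8.3]
width: 0.4
```

arm_command(plan=[{"tx": -0.003,"ty": 0,"tz": -0.01,"wx": 0,"wy": 0,"wz": 0},{"tx": -0.003,"ty": 0,"tz": -0.015,"wx": 0,"wy": 0,"wz": 0}])

```text
t: 17.6
ee_pos: [549.7, 224.5, 133.4]
eef_rot: [[0.004, 0.219, 0.976], [0.002, 0.976, -0.219], [-1.0, 0.003, 0.004]]
ft_force: [-2.8, -1.1, 15.3]
width: 0.8
```

arm_command(plan=[{"tx": 0,"ty": 0,"tz": -0.01,"wx": 0,"wy": 0,"wz": 0},{"tx": 0,"ty": 0,"tz": -0.01,"wx": 0,"wy": 0,"wz": 0}])

```text
t: 17.85
ee_pos: [549.7, 224.5, 133.4]
eef_rot: [[0.005, 0.219, 0.976], [0.002, 0.976, -0.219], [-1.0, 0.003, 0.004]]
ft_force: [-1.2, -1.2, 11.3]
width: 0.4
```

Hard stop at 133.4. I'll press slightly harder once to confirm, still well under 30 N.

arm_command(plan=[{"tx": 0,"ty": 0,"tz": -0.01,"wx": 0,"wy": 0.003,"wz": 0},{"tx": 0,"ty": 0,"tz": -0.02,"wx": 0,"wy": 0.003,"wz": 0},{"tx": 0,"ty": 0,"tz": -0.02,"wx": 0,"wy": 0.003,"wz": 0}])

```text
t: 18.23
ee_pos: [549.7, 224.5, 133.3]
eef_rot: [[0.002, 0.219, 0.976], [0.002, 0.976, -0.219], [-1.0, 0.003, 0.002]]
ft_force: [-3.4, -2.9, 16.7]
width: 0.6
```

arm_command(plan=[{"tx": 0,"ty": 0,"tz": 0.1,"wx": 0,"wy": 0,"wz": 0},{"tx": 0,"ty": 0,"tz": 0.3,"wx": 0,"wy": 0,"wz": 0},{"tx": 0,"ty": 0,"tz": 0.6,"wx": 0,"wy": 0,"wz": 0},{"tx": 0,"ty": 0,"tz": 1,"wx": 0,"wy": 0,"wz": 0},{"tx": 0,"ty": 0,"tz": 1,"wx": 0,"wy": 0,"wz": 0}])

```text
t: 18.85
ee_pos: [551.3, 225.5, 236.1]
eef_rot: [[0.007, 0.219, 0.976], [0.005, 0.976, -0.219], [-1.0, 0.006, 0.006]]
ft_force: [-0.3, -0.5, -0.4]
width: 0.7
```

arm_command(plan=[{"tx": 0,"ty": -0.5,"tz": 0.2,"wx": 0,"wy": 0,"wz": 0},{"tx": 0,"ty": -1,"tz": 0.4,"wx": 0,"wy": 0,"wz": 0},{"tx": 0,"ty": -1,"tz": 0.4,"wx": 0,"wy": 0,"wz": 0},{"tx": 0,"ty": -1,"tz": 0.4,"wx": 0,"wy": 0,"wz": 0}])

```text
t: 19.35
ee_pos: [550.6, 126.2, 275.0]
eef_rot: [[0.005, 0.219, 0.976], [0.005, 0.976, -0.219], [-1.0, 0.006, 0.004]]
ft_force: [0.2, 0.3, -0.4]
width: 0.0
```

```bash
python3 - <<'E'
from h import *
snap('scene','s3');snap('wrist','w5'); s=bot.sense(); print(s['t'],s['ee_pos'],s['ft_force'])
a=cv2.imread('pics/s3.png')[130:320,310:490]; b=cv2.imread('pics/w5.png')
M=np.zeros((422,960,3),np.uint8);M[:,:400]=cv2.resize(a,(400,422));M[:,400:]=cv2.resize(b,(560,422))
cv2.imwrite('pics/m4.png',cv2.resize(M,(800,352)))
E
```

```text
19.45 [550.50633011 127.20267059 274.89614636] [ 0.02508526 -0.03357659  0.47355028]
```

View pics/m4.png

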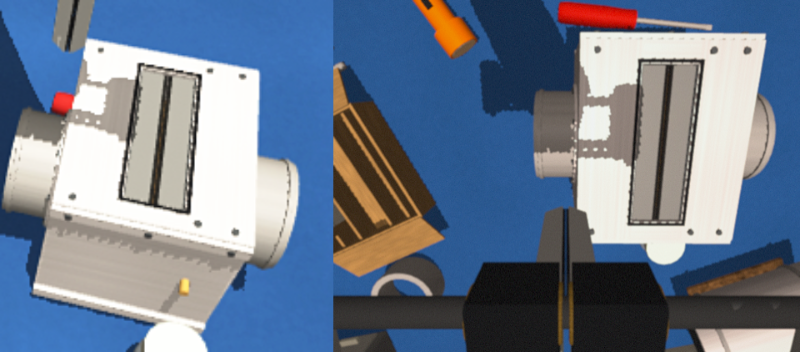

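Both flaps are shut level, the short filter is still in the carton, and the arm is clear.

```bash
python3 -c "
from workcell import close_job
print(close_job())"
```

```text
the job is handed in; nothing more can be done
None
```

The longer filter is in the duct box and, as far as I could feel, fully home on the rail. I handed the job in at about 19.5 s.

- **Fitting:** I gripped the filter by its upper edge and lowered it upright through the flaps until the guide springs held it. I then let go and pressed it down with the closed fingers.
- **Force:** Sliding it down took about 4–9 N. It stopped hard with its upper edge about 31.6 mm below the box top, inside the expected 28–40 mm. The highest reading while pressing was about 17 N, against the 30 N limit.
- **Switch:** The force rose about 6 mm before the stop, which matches the switch's full travel. The switch cannot be read directly, so this is inferred.
- **Last pictures:** Both flaps are shut level over the filter, the short filter is still in the carton, and the arm is clear of everything.

No check failed. The camera views put the long filter and the slot up to about 7 mm apart. I went by the close-up wrist view, and the filter went into the guides with at most about 5 N of side force.

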